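Sort out the bent airer bar and roll the straight one to the rail

ROBOT

A 7-joint arm with a two-finger parallel gripper is mounted at the origin on the work surface. World frame = base frame: x ahead of the robot, y to its left, z up, the work surface at z = 0. Lengths are in m, angles in degrees, forces in N, time in s.
With the tool pointing down it reaches from about 0.35 to 0.9 m from the base axis. Payload 7.2 kg.
Tool frame: the origin (TCP) lies midway between the tips of the shut fingers; the grasp point (between the pads) lies env.grip_depth behind it (env.grip_depth is the distance from the TCP to the grasp point, in m); x points along the fingers, y is the direction in which the jaws open and shut, and the axes are right-handed (so a half turn about x gives the same grasp; the last joint's range is limited). The gripper opens to 88 mm and grips with 3 to 60 N. Pads are 20 mm wide; open, the fingers measure 115 mm over their backs; the gripper's body (75 mm by 178 mm) begins 61 mm behind the grasp point.
Start: joints at [-71.287, 23.554, -0.728, 91.456, 0.321, 64.991, -4.71], TCP at [0.24, 0.577, 0.223] pointing down, gripper open.
Joint ranges: [-169.25, 169.25], [-16.82, 113.86], [-84.01, 82.57], [7.8, 145.47], [-59.2, 239.2], [7.22, 106.19], [-163.78, 163.78]. Speed limits (degrees/s): [136.94, 136.94, 172.46, 172.46, 180, 180, 180].

INTERFACE

Orientations are given as a 3x3 rotation matrix whose columns are the frame's x, y, z axes.
In Python, from station import get_obs, imaging, order, search_frame, place_of, env gives the robot as it stands. The module is installed in compiled form; this text tells all that it offers.
- The arm moves only by the tool jog_arm, never from a script. Its argument "commands" is a list of rows, each a list of 3 entries, a list of its own where there are three numbers: the turn, a rotation vector about the world's x, y, z in rad, then the shift along the world's x, y, z in mm, then the closure in counts, from 0 (fully open) to 255 (shut). In form: [[[rx, ry, rz], [x, y, z], grip], ...]. A call has 1 to 12 rows; each row shifts and turns the commanded pose from where the row before left it; what a row does not reach is not made up. A row lasts 1/12 s, in which the tool goes at most 41.7 mm and 7.16 degrees, less where a joint would pass 70% of its speed; a pose out of reach is approached as far as the arm can. A call is refused whole if a number of a shift passes 41.7 or a number of a turn 0.125, either way. A call with a gripper value outside its range is refused whole. The fingers move at their own pace and stop on an object; "squeeze" is the grip in N (left out, the last holds). Time passes only in rows, so rows that do not move let the fingers close. It gives the time, the measured TCP pose, the force and the opening at its end, in the units of the state.
- get_obs(): the state, without advancing time (a new reading comes with each control period).
- imaging.camera(name): name is "scene" or "top" or "wrist"; returns the picture (384x512x3 uint8, red, green, blue); there is no depth.
- imaging.camera_info(name): a dict with "K" (3x3 intrinsics, pixels), "rvec" (rotation vector, rad) and "tvec" (3), from world to camera coordinates, as OpenCV has them. Camera axes: x right, y down, z forward; pixel columns grow to the right and rows downward; lengths in m; the calibration is good to about 2 mm. A picture is of the moment at which its call begins: read the wrist's pose just before it. camera_info takes no time and is no camera call; for the wrist camera it gives the pose at the moment of the call.
- order.hand_in(): hands the job in, once; it reports no verdict.
Trained networks look in the newest picture that a camera, given by its name, has taken for a name from the list of things; names that differ only in an ending like _2 or _b are one class to them, and where a whole thing is asked for, a point or a joint stands for the part that bears it (a point fixed in the world has none). Each returns a list of dicts, best first, with "confidence" (0 to 1); they miss things now and then, are a little off and sometimes report something else, mostly with a low value. They report only what shows in the picture. A call takes as long as a camera call. They do not tell look-alikes from the thing itself.
- search_frame(camera, name): "rect" ([left, top, width, height] in pixels, round what is visible of it).
- place_of(camera, name): "position" ([column, row] in pixels: a listed point, or the origin of a listed thing).
The state is a dict: "time": time; "qpos": joint angles; "dq": joint speeds; "joint_torque": joint torques, N m; "ee_pos": TCP position; "tool_rot": TCP orientation; "wrist_force": force on the tool from outside, world axes, zero at the start; "ft_torque": the same for the moment, N m; "opening": finger opening in m.
Only numpy, scipy, OpenCV 4.12 (cv2) and the standard library are available. Lean on these libraries where they do the work, as an engineer would, in place of code of your own. Each camera call takes 0.05 s, during which the arm holds its last target.

TASK

Two short wooden airer bars lie on the sleeve board. First take the bent one, which would wobble, off the board and put it in the aluminium hook tray; then roll the straight one along the top of the board, without lifting it, until it rests up against and parallel to the raised rail at the board's end. Let go of both.

Things in the scene. Friction and masses are not known exactly. Their poses are not given: they have to be found in the camera images.
- straight_bar: straight varnished wooden bar: round rod 22 mm thick, round-ended, 162 mm long overall, 60 g, smooth (friction about 0.4): rolls when pushed from the side and stops within a few cm when left. Origin at its middle, on its axis; its x runs along the bar. Lies across the sleeve board, parallel to the rail within 7 degrees, origin 11 mm above the board's top.
- bent_bar: the reject: same wood, thickness 22 mm, about 162 mm long, 60 g, but bent 23 degrees at its middle; lies flat across the sleeve board. x runs from end to end; the rod's axis at its middle is 7 mm from the origin towards +y, the round ends' centres at x +-70, y -7 mm; all 11 mm above the board. Either bar may be the nearer to the rail; they are 105 to 155 mm apart, nothing else on the board.
- sleeve_board: fixed wooden sleeve board on a low foot. Origin under it, on the work surface; flat level top 70 mm above, 170 mm wide along x (+-85 mm). Along y the top runs from a rounded nose at y = -185 mm to a raised rail with its inner face at y = +165 mm, 15 mm above the top, across the full width. A bar touching the rail has its axis at y = +154 mm.
- hook_tray: fixed open aluminium tray, 260 mm along x, 180 mm along y, walls 30 mm high, walls and floor 4 mm thick; origin under its centre, on the work surface. A few thin hooks lie along its -y side (y below -35 mm) and do not obstruct; the rest is free for the bar to lie along x.
Mind the look-alikes: they are no part of the job. What is shaped like the straight_bar but turquoise or white is not meant.

How it is judged:
By the outcome, as a careful person would: the job done as asked, in the order asked, and still so for the second after the job is handed in, with the robot touching nothing.
It also fails if it takes over 58 s, if anything falls off the work surface, if the arm or the gripper's body presses on something with over 40 N, if the wrist force passes 120 N, or if a joint passes its speed limit or range.

## Working session

There is one attempt and no reset: what is moved stays moved. The work goes in short steps, Python scripts to look and compute and a tool call to move; the robot and the scene stay as the last step left them, time stands still between calls to the robot, and variables do not carry over. Pictures are saved under pics/ and viewed, and the job is handed in when it is done.

Besides the shell and the picture viewer there is one more tool, called after ">>>" in YAML: its name, and indented under it one key for each argument. jog_arm: Moves the arm, as the interface text tells. Its arguments: {"type":"object","properties":{"commands":{"type":"array","items":{"type":"array"}},"squeeze":{"type":"number"}},"required":["commands"]}

```bash
mkdir -p pics; ls; cat > h.py <<'E'
import numpy as np, cv2
from station import get_obs, imaging, order, search_frame, place_of, env
def save(n,img,scale=1.5):
    cv2.imwrite('pics/'+n+'.png', cv2.resize(img[:,:,::-1],None,fx=scale,fy=scale,interpolation=cv2.INTER_CUBIC))
def pix2plane(cam,uv,z,info=None):
    i=info or imaging.camera_info(cam); K=np.array(i['K']);R=cv2.Rodrigues(np.array(i['rvec'],float))[0];t=np.array(i['tvec'],float).ravel()
    uv=np.atleast_2d(uv).astype(float)
    d=np.c_[uv,np.ones(len(uv))]@np.linalg.inv(K).T@R
    c=-R.T@t
    s=(z-c[2])/d[:,2]
    return c+s[:,None]*d
def proj(cam,P,info=None):
    i=info or imaging.camera_info(cam); K=np.array(i['K'])
    return cv2.projectPoints(np.atleast_2d(P).astype(float),np.array(i['rvec'],float),np.array(i['tvec'],float),K,None)[0][:,0]
E
python3 - <<'E'
from h import *
np.set_printoptions(precision=4,suppress=True)
print(env.grip_depth,get_obs())
for c in ['scene','top']:
    im=imaging.camera(c); np.save(c,im); save(c+'0',im)
    for n in ['straight_bar','bent_bar','sleeve_board','hook_tray']:
        try: print(c,n,[(d['position'],d['confidence']) for d in place_of(c,n)])
        except Exception as e: print(e)
E
```

```text
pics
0.0187 {'time': 0.0, 'qpos': array([-71.286 ,  23.5988,  -0.7292,  91.5026,   0.3216,  64.9895,
        -4.7105]), 'dq': array([ 0.0115,  0.1202, -0.0193, -0.015 , -0.0084, -0.0103,  0.0084]), 'joint_torque': array([ -0.0006, -58.7958,   0.6413, -29.1075,  -0.0539,   0.0182,
         0.0002]), 'ee_pos': array([0.2402, 0.5764, 0.2218]), 'tool_rot': array([[-0.0005,  0.3846,  0.9231],
       [-0.0015,  0.9231, -0.3846],
       [-1.    , -0.0015,  0.0001]]), 'wrist_force': array([-0.943 ,  0.7541, -0.1901]), 'ft_torque': array([ 0.0249, -0.022 ,  0.0229]), 'opening': 0.08765149968916987}
scene straight_bar [([281.3, 124.0], 0.87), ([218.0, 180.6], 0.74), ([305.5, 186.3], 0.64), ([275.6, 227.6], 0.59)]
scene bent_bar [([277.9, 225.9], 0.82)]
scene sleeve_board [([295.7, 213.5], 0.8)]
scene hook_tray [([306.9, 186.0], 0.66), ([187.9, 330.2], 0.62)]
top straight_bar [([108.8, 232.6], 0.97), ([219.8, 236.6], 0.79), ([189.3, 147.3], 0.76)]
top bent_bar [([254.2, 141.0], 0.68)]
top sleeve_board [([207.3, 148.6], 0.97)]
top hook_tray [([370.7, 165.2], 0.56)]
```

View pics/scene0.png

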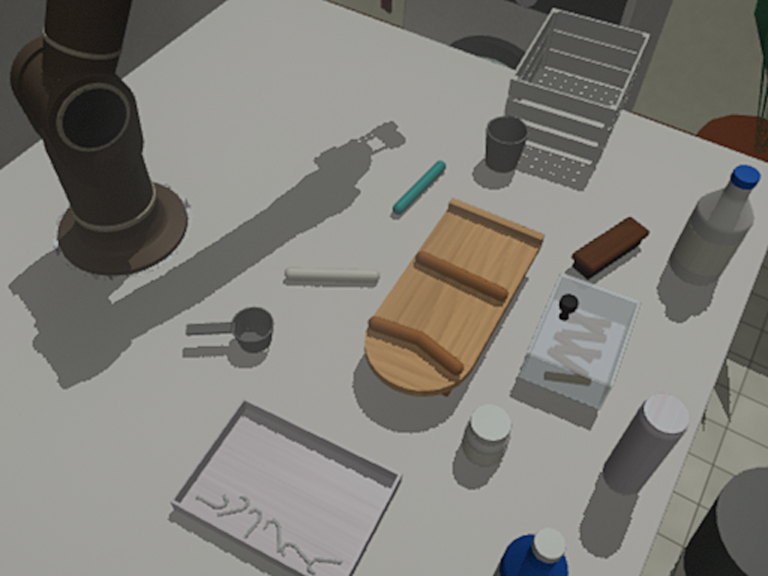

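View pics/top0.png

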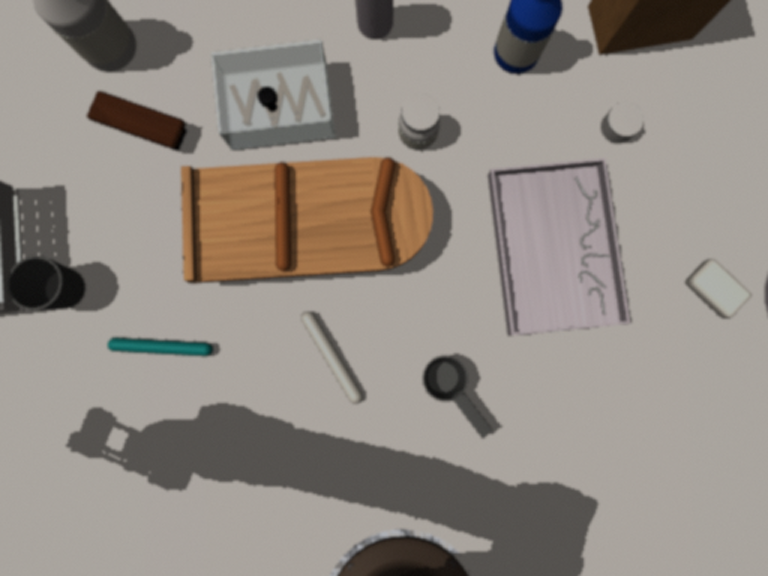

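Top view (768x576 enlargement): on the board, the straight varnished bar lies at (283,217) and the bent one at (383,212). The rail is at (188,222), the nose at (432,215) and the tray at (560,248). The look-alikes are turquoise at (160,347) and white at (333,357), both off the board. The brown rods on the board fit the description. I'll measure now and check in a crop.

```bash
cat > m.py <<'E'
from h import *
np.set_printoptions(precision=4,suppress=True)
def seg(im):
    hsv=cv2.cvtColor(im,cv2.COLOR_RGB2HSV)
    return hsv
if __name__=='__main__':
    im=np.load('top.npy')
    for p in [(189,147),(254,141),(165,147),(220,147),(125,147)]: print(p,im[p[1],p[0]],seg(im)[p[1],p[0]])
    c=im[95:200,110:300]; save('crop_top',c,4)
    for n,P in dict(railTL=(183,168),railBL=(185,281),railTR=(193,167),railBR=(195,279)).items(): print(n,pix2plane('top',np.array(P)/1.5,0.085))
    for n,P in dict(tTL=(490,171),tTR=(606,162),tBR=(630,322),tBL=(510,334)).items(): print(n,pix2plane('top',np.array(P)/1.5,0.030))
    i=imaging.camera_info('top');R=cv2.Rodrigues(np.array(i['rvec']))[0];print('cam',-R.T@np.array(i['tvec']).ravel())
    print(pix2plane('top',np.array([(283,165),(284,269),(388,160),(378,212),(388,264)])/1.5,0.081))
E
python3 m.py
```

```text
(189, 147) [98 55 28] [ 12 182  98]
(254, 141) [91 51 26] [ 12 182  91]
(165, 147) [170 122  78] [ 14 138 170]
(220, 147) [161 114  72] [ 14 141 161]
(125, 147) [157 111  70] [ 14 141 157]
railTL [[0.661  0.3036 0.085 ]]
railBL [[0.4947 0.2979 0.085 ]]
railTR [[0.6622 0.289  0.085 ]]
railBR [[0.4972 0.2837 0.085 ]]
tTL [[ 0.6627 -0.1547  0.03  ]]
tTR [[ 0.6726 -0.3362  0.03  ]]
tBR [[ 0.4228 -0.3547  0.03  ]]
tBL [[ 0.4093 -0.173   0.03  ]]
cam [0.3892 0.0136 0.8843]
[[0.6632 0.1584 0.081 ]
 [0.509  0.1575 0.081 ]
 [0.6668 0.0042 0.081 ]
 [0.5892 0.0207 0.081 ]
 [0.5125 0.0081 0.081 ]]
```

```bash
sleep 1; ls pics
```

```text
crop_top.png
scene0.png
top0.png
```

View pics/crop_top.png

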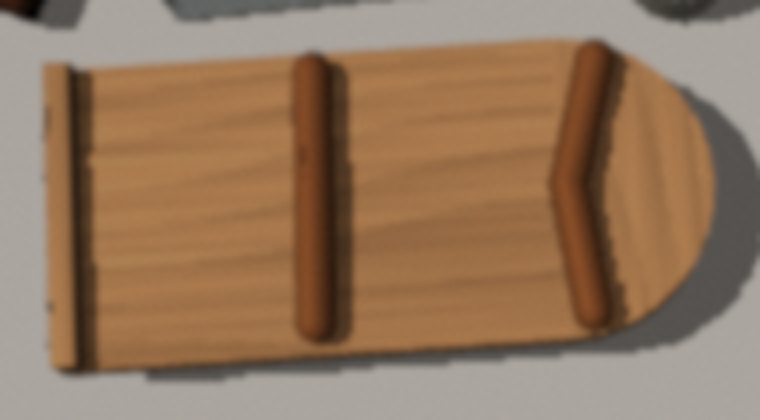

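The crop confirms it: a straight rod at crop x≈313, parallel to the rail, and a rod bent at (565,183) near the nose. I'll refine this by segmentation.

```bash
cat > m2.py <<'E'
from h import *
np.set_printoptions(precision=4,suppress=True)
def bars(im,z=0.081,show=True):
    hsv=cv2.cvtColor(im,cv2.COLOR_RGB2HSV)
    m=((hsv[...,1]>165)&(hsv[...,0]<20)&(hsv[...,2]>45)).astype(np.uint8)
    m[:100]=0;m[195:]=0;m[:,:133]=0;m[:,300:]=0
    n,l,s,c=cv2.connectedComponentsWithStats(m)
    out=[]
    for k in range(1,n):
        if s[k,4]<120: continue
        v,u=np.nonzero(l==k)
        P=pix2plane('top',np.c_[u,v],z)[:,:2]
        mu=P.mean(0);w,V=np.linalg.eigh(np.cov((P-mu).T));a=V[:,1]*np.sign(V[0,1])
        t=(P-mu)@a; q=(P-mu)@np.array([-a[1],a[0]])
        print('area',s[k,4],'cen',mu,'yaw',np.degrees(np.arctan2(a[1],a[0])),'t',t.min(),t.max(),'mid-q',q[abs(t)<.015].mean(),'ends',q[t<-.06].mean(),q[t>.06].mean(),'w',q.max()-q.min())
        out.append((mu,a))
    return m,out
if __name__=='__main__':
    im=np.load('top.npy')
    m,_=bars(im)
    g=cv2.cvtColor(im,cv2.COLOR_RGB2GRAY).astype(float)
    # rail's inner edge, subpixel per row
    pts=[]
    for v in range(116,184,4):
        r=g[v-1:v+2].mean(0); d=np.diff(r[122:134]); pts.append((122.5+np.argmin(d),v))
    print([p[0] for p in pts])
    P=pix2plane('top',pts,0.085)[:,:2]; c=np.polyfit(P[:,0],P[:,1],1); print('rail yaw',np.degrees(np.arctan(c[0])),'y at x=.58',np.polyval(c,.58))
    # board silhouette
    hsv=cv2.cvtColor(im,cv2.COLOR_RGB2HSV)
    b=((hsv[...,0]<22)&(hsv[...,1]>100)).astype(np.uint8); n,l,s,cc=cv2.connectedComponentsWithStats(b); k=1+np.argmax(s[1:,4]); v,u=np.nonzero(l==k)
    Q=pix2plane('top',np.c_[u,v],0.07)[:,:2]; 
    print('board',s[k]);
    for th in np.radians(np.arange(0,4,.5)):
        ax=np.array([np.cos(th),np.sin(th)]);ay=np.array([-ax[1],ax[0]]); 
        sel=(Q@ay>.1)&(Q@ay<.24); print(np.degrees(th),'w',np.ptp((Q@ax)[sel]),'mid',((Q@ax)[sel].max()+(Q@ax)[sel].min())/2,'nose',(Q@ay).min())
E
python3 m2.py
```

```text
area 622 cen [0.5892 0.0137] yaw -1.4021618057362293 t -0.07651637375518393 0.07712090239219685 mid-q 0.00602140981302184 ends -0.00562470186800309 -0.005771042689870723 w 0.030661936808477647
area 625 cen [0.5856 0.1599] yaw 0.39040278337954976 t -0.07596978179347981 0.0777937715615065 mid-q 0.00015590799489051011 ends -0.00026208227401121125 3.150580061040385e-05 w 0.02008911708928175
[np.float64(126.5), np.float64(126.5), np.float64(126.5), np.float64(126.5), np.float64(127.5), np.float64(127.5), np.float64(127.5), np.float64(127.5), np.float64(127.5), np.float64(127.5), np.float64(127.5), np.float64(127.5), np.float64(127.5), np.float64(127.5), np.float64(128.5), np.float64(128.5), np.float64(128.5)]
rail yaw 2.5000215645352504 y at x=.58 0.29041590495733954
board [  121   105   168    83 11944]
0.0 w 0.17487998936501048 mid 0.5849799991540499 nose -0.05884329424930888
0.5 w 0.17276432117970114 mid 0.5858336716651785 nose -0.06403492139386728
1.0 w 0.17203143741534876 mid 0.5873407012205123 nose -0.06922167203124026
1.5000000000000002 w 0.1712854527909904 mid 0.588803002507466 nose -0.07440315117028545
2.0 w 0.1705264241162433 mid 0.5902204641661353 nose -0.07957896422130552
2.5 w 0.1702462689090095 mid 0.5916848178830021 nose -0.08474871702609765
3.0000000000000004 w 0.17089657124323632 mid 0.5932105268202337 nose -0.08991201588797024
3.5 w 0.17217905515151277 mid 0.5949622698143711 nose -0.09506846760172444
```

>>> jog_arm:
  commands:
    - [[0,0,0.02],[10,-15,0],0]
    - [[0,0,0.02],[18,-29,0],0]
    - [[0,0,0.02],[18,-29,0],0]
    - [[0,0,0.02],[18,-29,0],0]
    - [[0,0,0.02],[18,-29,0],0]
    - [[0,0,0.02],[18,-29,0],0]
    - [[0,0,0.02],[18,-29,0],0]
    - [[0,0,0.02],[18,-29,0],0]
    - [[0,0,0.02],[18,-29,0],0]
    - [[0,0,0.02],[18,-29,0],0]
    - [[0,0,0.02],[18,-29,0],0]
    - [[0,0,0.02],[18,-29,0],0]
  squeeze: 25

```text
time: 1.5
ee_pos: [0.4491, 0.2414, 0.223]
tool_rot: [[0.001, 0.153, 0.988], [0.0, 0.988, -0.153], [-1.0, 0.001, 0.0]]
wrist_force: [1.0, 0.3, 0.4]
opening: 0.0877
```

>>> jog_arm:
  commands:
    - [[0,0,0.016],[18,-28,0],0]
    - [[0,0,0.016],[18,-28,0],0]
    - [[0,0,0.016],[18,-28,0],0]
    - [[0,0,0.016],[18,-28,0],0]
    - [[0,0,0.016],[18,-28,0],0]
    - [[0,0,0.016],[18,-28,0],0]
    - [[0,0,0.016],[18,-28,0],0]
    - [[0,0,0.017],[10,-18,0],0]
    - [[0,0,0],[4,-8,0],0]
    - [[0,0,0],[0,0,0],0]
    - [[0,0,0],[0,0,0],0]

```text
time: 2.42
ee_pos: [0.5879, 0.0218, 0.2224]
tool_rot: [[-0.001, 0.026, 1.0], [0.001, 1.0, -0.026], [-1.0, 0.001, -0.001]]
wrist_force: [0.6, 0.3, -1.0]
opening: 0.0875
```

```bash
python3 - <<'E'
from h import *
np.set_printoptions(precision=4,suppress=True)
o=get_obs();i=imaging.camera_info('wrist')
print(o['ee_pos'],o['tool_rot'],o['qpos'])
im=imaging.camera('wrist');np.save('w1',im);save('w1',im)
print([(d['position'],d['confidence'],pix2plane('wrist',d['position'],.081,i)) for d in place_of('wrist','bent_bar')])
E
```

```text
[0.5879 0.0218 0.2224] [[-0.0007  0.0263  0.9997]
 [ 0.0007  0.9997 -0.0263]
 [-1.      0.0007 -0.0007]] [-17.3579  20.0851  13.8096  97.5079  -5.324   63.0792  86.5536]
[([242.0, 180.1], 0.58, array([[0.5852, 0.0136, 0.081 ]]))]
```

View pics/w1.png

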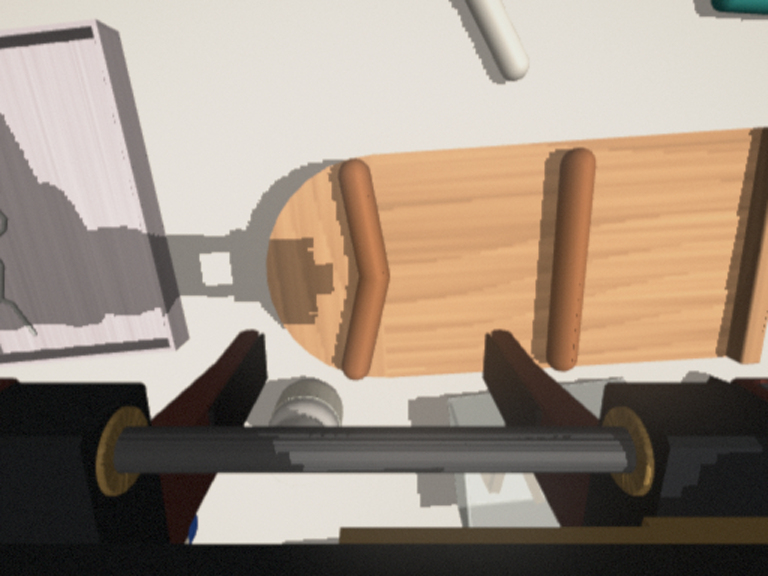

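The wrist view shows the bent bar with its vertex at about (375,270). That agrees with the top camera to 3 mm, so I'm descending.

>>> jog_arm:
  commands:
    - [[0,0,0],[0,-1,-20],0]
    - [[0,0,0],[0,-1,-30],0]
    - [[0,0,0],[0,0,-30],0]
    - [[0,0,0],[0,0,-25],0]
    - [[0,0,0],[0,0,-20],0]
    - [[0,0,0],[0,0,-14],0]
    - [[0,0,0],[0,0,-8],0]
    - [[0,0,0],[0,0,0],0]
    - [[0,0,0],[0,0,0],0]

```text
time: 3.27
ee_pos: [0.5884, 0.0199, 0.076]
tool_rot: [[-0.0, 0.025, 1.0], [0.0, 1.0, -0.025], [-1.0, 0.0, -0.0]]
wrist_force: [0.1, 0.6, 0.4]
opening: 0.0877
```

>>> jog_arm:
  commands:
    - [[0,0,0],[0,0,-2],40]
    - [[0,0,0],[0,0,0],80]
    - [[0,0,0],[0,0,0],120]
    - [[0,0,0],[0,0,0],160]
    - [[0,0,0],[0,0,0],200]
    - [[0,0,0],[0,0,0],255]
    - [[0,0,0],[0,0,0],255]
    - [[0,0,0],[0,0,0],255]
    - [[0,0,0],[0,0,0],255]
    - [[0,0,0],[0,0,0],255]
  squeeze: 25

```text
time: 4.1
ee_pos: [0.5884, 0.0189, 0.0736]
tool_rot: [[-0.0, 0.026, 1.0], [0.0, 1.0, -0.026], [-1.0, 0.0, -0.0]]
wrist_force: [-0.1, -0.2, 0.4]
opening: 0.0247
```

>>> jog_arm:
  commands:
    - [[0,0,0],[0,0,6],255]
    - [[0,0,0],[0,0,12],255]
    - [[0,0,0],[0,0,18],255]
    - [[0,0,0],[0,0,18],255]
    - [[0,0,0],[0,0,16],255]
    - [[0,0,0],[0,0,10],255]
    - [[0,0,0],[0,0,0],255]

```text
time: 4.68
ee_pos: [0.5899, 0.0189, 0.1568]
tool_rot: [[0.005, 0.026, 1.0], [0.001, 1.0, -0.026], [-1.0, 0.001, 0.005]]
wrist_force: [0.1, -0.3, -0.1]
opening: 0.0226
```

```bash
python3 - <<'E'
from h import *
o=get_obs();print(o['ee_pos'],o['wrist_force'],o['opening'],o['ft_torque'])
im=imaging.camera('wrist');save('w2',im)
E
```

```text
[0.58992643 0.01893075 0.15675286] [ 0.08505218 -0.31226859 -0.0553719 ] 0.022622136823316468 [ 0.00748819 -0.0045037   0.00233216]
```

View pics/w2.png

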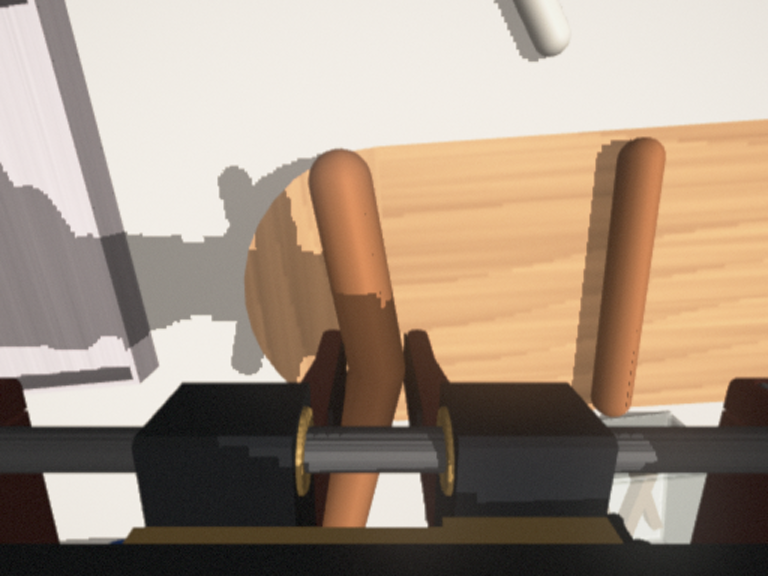

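The bent bar is held at its bend (vertex near (390,365)) and is off the board; the straight bar has not moved. I'll carry it to the tray.

>>> jog_arm:
  commands:
    - [[0,0,0.01],[-4,-16,0],255]
    - [[0,0,0.013],[-6,-30,0],255]
    - [[0,0,0.013],[-7,-33,0],255]
    - [[0,0,0.013],[-7,-33,0],255]
    - [[0,0,0.013],[-7,-33,0],255]
    - [[0,0,0.013],[-7,-33,0],255]
    - [[0,0,0.013],[-6,-30,0],255]
    - [[0,0,0.01],[-4,-22,0],255]
    - [[0,0,0],[-2,-14,0],255]
    - [[0,0,0],[0,-3,0],255]
    - [[0,0,0],[0,0,0],255]
    - [[0,0,0],[0,0,0],255]

```text
time: 5.73
ee_pos: [0.5384, -0.2268, 0.153]
tool_rot: [[-0.001, -0.073, 0.997], [0.001, 0.997, 0.073], [-1.0, 0.001, -0.001]]
wrist_force: [0.7, -0.2, -1.2]
opening: 0.0224
```

```bash
python3 - <<'E'
from h import *
o=get_obs();print(o['ee_pos'],o['wrist_force'],o['opening'],o['qpos'])
im=imaging.camera('wrist');save('w3',im,1)
im=imaging.camera('scene');save('s3',im,1)
a=cv2.imread('pics/w3.png');b=cv2.imread('pics/s3.png');cv2.imwrite('pics/ws3.png',cv2.resize(np.hstack([a,b]),(800,300)))
E
```

```text
[ 0.53844225 -0.22675656  0.15296608] [ 0.65212591 -0.2496249  -1.19170631] 0.022399981365862937 [  6.2893227   23.86672193  15.64144746 102.54060418  -7.72559127
  54.69962832 119.32115987]
```

View pics/ws3.png

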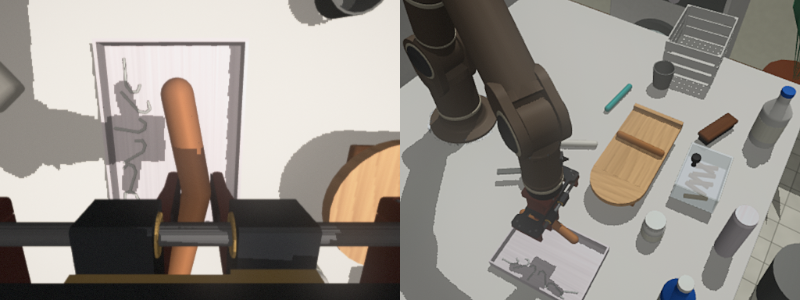

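The bar is over the tray's free half: its upper end is at (178,90) in the left picture, and the hooks are to its left. Lowering now.

>>> jog_arm:
  commands:
    - [[0,0,0],[0,0,-15],255]
    - [[0,0,0],[0,0,-25],255]
    - [[0,0,0],[0,0,-28],255]
    - [[0,0,0],[0,0,-25],255]
    - [[0,0,0],[0,0,-20],255]
    - [[0,0,0],[0,0,-12],255]
    - [[0,0,0],[0,0,-8],255]
    - [[0,0,0],[0,0,-4],255]
    - [[0,0,0],[0,0,0],255]
    - [[0,0,0],[0,0,0],255]

```text
time: 6.67
ee_pos: [0.5391, -0.2282, 0.0174]
tool_rot: [[0.001, -0.072, 0.997], [-0.0, 0.997, 0.072], [-1.0, -0.0, 0.001]]
wrist_force: [-1.0, -0.1, 0.5]
opening: 0.0227
```

>>> jog_arm:
  commands:
    - [[0,0,0],[0,0,-3],255]
    - [[0,0,0],[0,0,-2],255]
    - [[0,0,0],[0,0,-1],255]
    - [[0,0,0],[0,0,0],255]
    - [[0,0,0],[0,0,0],255]

```text
time: 7.08
ee_pos: [0.5384, -0.2281, 0.0108]
tool_rot: [[0.0, -0.072, 0.997], [0.0, 0.997, 0.072], [-1.0, 0.0, 0.0]]
wrist_force: [-0.3, -0.8, -0.6]
opening: 0.023
```

>>> jog_arm:
  commands:
    - [[0,0,0],[0,0,0],175]
    - [[0,0,0],[0,0,0],160]
    - [[0,0,0],[0,0,0],140]
    - [[0,0,0],[0,0,0],120]
    - [[0,0,0],[0,0,0],110]
    - [[0,0,0],[0,0,0],110]
    - [[0,0,0],[0,0,15],110]
    - [[0,0,0],[0,0,25],110]
    - [[0,0,0],[0,0,35],110]
    - [[0,0,0],[0,0,35],110]
    - [[0,0,0],[0,0,30],110]
    - [[0,0,0],[0,0,20],110]

```text
time: 8.08
ee_pos: [0.5392, -0.2286, 0.174]
tool_rot: [[0.003, -0.072, 0.997], [-0.001, 0.997, 0.072], [-1.0, -0.001, 0.003]]
wrist_force: [0.6, -0.8, 0.1]
opening: 0.0503
```

```bash
python3 - <<'E'
from h import *
o=get_obs();print(o['ee_pos'],o['wrist_force'],o['opening'],o['qpos'])
im=imaging.camera('wrist');save('w4',im,1)
im=imaging.camera('scene');save('s4',im,1)
a=cv2.imread('pics/w4.png');b=cv2.imread('pics/s4.png');cv2.imwrite('pics/ws4.png',cv2.resize(np.hstack([a,b]),(800,300)))
E
```

```text
[ 0.53923754 -0.22860257  0.17402286] [ 0.60123969 -0.80666614  0.12333257] 0.05028660525136663 [  5.92459053  22.53388168  16.22096729 101.38685116  -7.36068655
  56.91185273 119.10064966]
```

View pics/ws4.png

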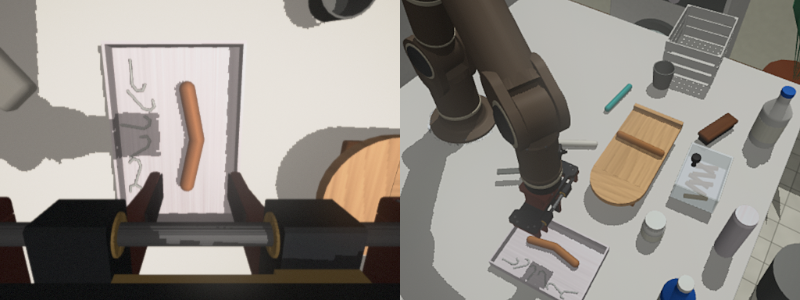

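The bent bar lies in the free half of the tray (left picture, (190,135)), clear of the hooks, and has been released. Next I'll turn the jaws along the straight bar, so both open fingers can push it from behind at two points.

>>> jog_arm:
  commands:
    - [[0,0,-0.1],[3,15,0],110]
    - [[0,0,-0.12],[4,25,0],90]
    - [[0,0,-0.12],[4,28,0],70]
    - [[0,0,-0.12],[4,28,0],50]
    - [[0,0,-0.12],[4,28,0],30]
    - [[0,0,-0.12],[4,28,0],10]
    - [[0,0,-0.12],[4,28,0],0]
    - [[0,0,-0.12],[4,28,0],0]
    - [[0,0,-0.12],[4,28,0],0]
    - [[0,0,-0.12],[4,28,0],0]
    - [[0,0,-0.12],[4,28,0],0]
    - [[0,0,-0.12],[4,25,0],0]

```text
time: 9.18
ee_pos: [0.5849, 0.0909, 0.1696]
tool_rot: [[-0.001, 0.976, 0.216], [-0.0, 0.216, -0.976], [-1.0, -0.001, -0.0]]
wrist_force: [0.9, -0.1, 1.2]
opening: 0.0879
```

>>> jog_arm:
  commands:
    - [[0,0,-0.1],[2,8,0],0]
    - [[0,0,-0.078],[0,6,0],0]
    - [[0,0,0],[0,0,0],0]
    - [[0,0,0],[0,0,0],0]

```text
time: 9.52
ee_pos: [0.5868, 0.103, 0.1697]
tool_rot: [[-0.001, 0.999, 0.048], [-0.001, 0.048, -0.999], [-1.0, -0.001, 0.001]]
wrist_force: [0.6, -1.2, -0.1]
opening: 0.0878
```

```bash
python3 - <<'E'
from h import *
np.set_printoptions(precision=4,suppress=True)
o=get_obs();i=imaging.camera_info('wrist');print(o['ee_pos'],o['tool_rot'],o['opening'],o['qpos'])
im=imaging.camera('wrist');np.save('w5',im);save('w5',im)
np.save('w5i',i,allow_pickle=True)
E
```

```text
[0.5868 0.103  0.1697] [[-0.0014  0.9988  0.0483]
 [-0.001   0.0483 -0.9988]
 [-1.     -0.0014  0.001 ]] 0.0877709548726485 [-37.7722  25.7275  31.5324 100.7001 -15.4685  58.0169   2.2887]
```

View pics/w5.png

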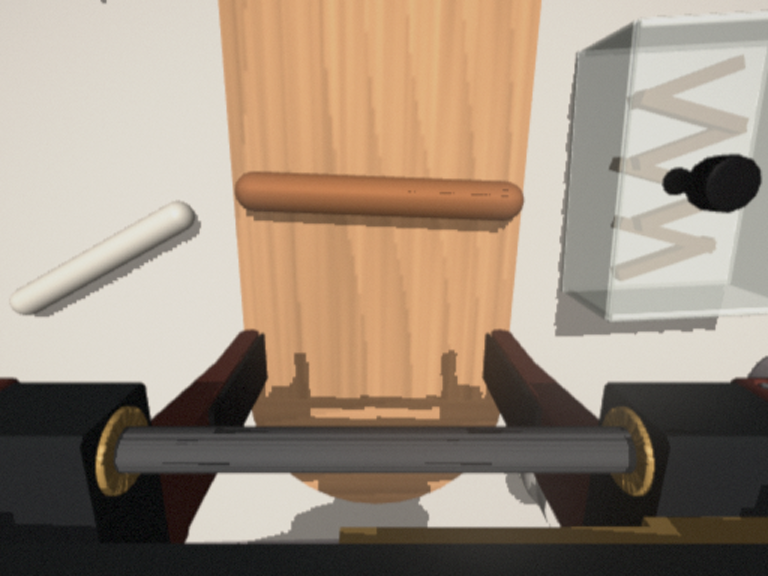

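The straight bar is at (380,195), with the fingers behind it and centred. Descending behind it.

>>> jog_arm:
  commands:
    - [[0,0,-0.006],[0,0,-15],0]
    - [[0,0,0],[0,0,-22],0]
    - [[0,0,0],[0,0,-22],0]
    - [[0,0,0],[0,0,-16],0]
    - [[0,0,0],[0,0,-11],0]
    - [[0,0,0],[0,0,-6],0]
    - [[0,0,0],[0,0,0],0]
    - [[0,0,0],[0,0,0],0]

```text
time: 10.23
ee_pos: [0.5877, 0.1024, 0.0791]
tool_rot: [[0.0, 0.999, 0.039], [-0.0, 0.039, -0.999], [-1.0, 0.0, 0.0]]
wrist_force: [0.0, -0.6, 0.2]
opening: 0.0877
```

>>> jog_arm:
  commands:
    - [[0,0,0],[0,0,-3],0]
    - [[0,0,0],[0,5,-2],0]
    - [[0,0,0],[0,6,0],0]
    - [[0,0,0],[0,5,0],0]
    - [[0,0,0],[0,4,0],0]
    - [[0,0,0],[0,3,0],0]
    - [[0,0,0],[0,2,0],0]
    - [[0,0,0],[0,2,0],0]
    - [[0,0,0],[0,2,0],0]
    - [[0,0,0],[0,2,0],0]
    - [[0,0,0],[0,2,0],0]
    - [[0,0,0],[0,2,0],0]

```text
time: 11.23
ee_pos: [0.5875, 0.1379, 0.0737]
tool_rot: [[0.0, 0.999, 0.039], [-0.0, 0.039, -0.999], [-1.0, 0.0, 0.0]]
wrist_force: [-0.5, -0.4, -0.2]
opening: 0.0883
```

```bash
python3 - <<'E'
from h import *
np.set_printoptions(precision=4,suppress=True)
o=get_obs();print(o['ee_pos'],o['tool_rot'][:,1],o['wrist_force'])
im=imaging.camera('wrist');save('w6',im)
E
```

```text
[0.5875 0.1379 0.0737] [0.9993 0.0387 0.0001] [-0.5192 -0.3819 -0.2042]
```

View pics/w6.png

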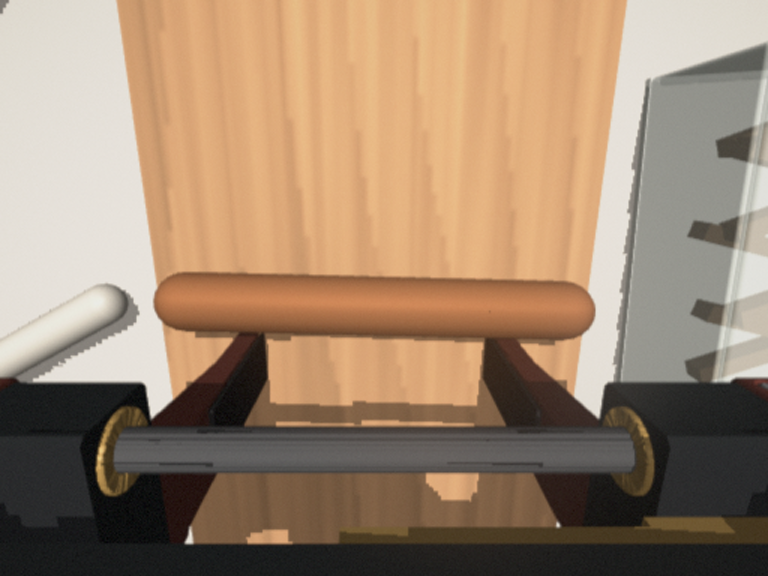

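Both fingertips, at (262,335) and (488,335), are just behind the bar. I'll push it along the board's y at about 36 mm/s.

>>> jog_arm:
  commands:
    - [[0,0,0],[0,2,0],0]
    - [[0,0,0],[0,2,0],0]
    - [[0,0,0],[-0.2,3,0],0]
    - [[0,0,0],[-0.1,3,0],0]
    - [[0,0,0],[-0.1,3,0],0]
    - [[0,0,0],[-0.1,3,0],0]
    - [[0,0,0],[-0.1,3,0],0]
    - [[0,0,0],[-0.1,3,0],0]
    - [[0,0,0],[-0.1,3,0],0]
    - [[0,0,0],[-0.1,3,0],0]
    - [[0,0,0],[-0.1,3,0],0]
    - [[0,0,0],[-0.1,3,0],0]

```text
time: 12.28
ee_pos: [0.5863, 0.1722, 0.0736]
tool_rot: [[-0.0, 0.999, 0.039], [0.0, 0.039, -0.999], [-1.0, -0.0, -0.0]]
wrist_force: [0.3, 0.2, -0.1]
opening: 0.0881
```

```bash
python3 - <<'E'
from h import *
np.set_printoptions(precision=4,suppress=True)
o=get_obs();print(o['ee_pos'],o['tool_rot'][:,1],o['wrist_force'])
im=imaging.camera('wrist');save('w7',im)
E
```

```text
[0.5863 0.1722 0.0736] [ 0.9992  0.039  -0.    ] [ 0.2597  0.1662 -0.1248]
```

View pics/w7.png

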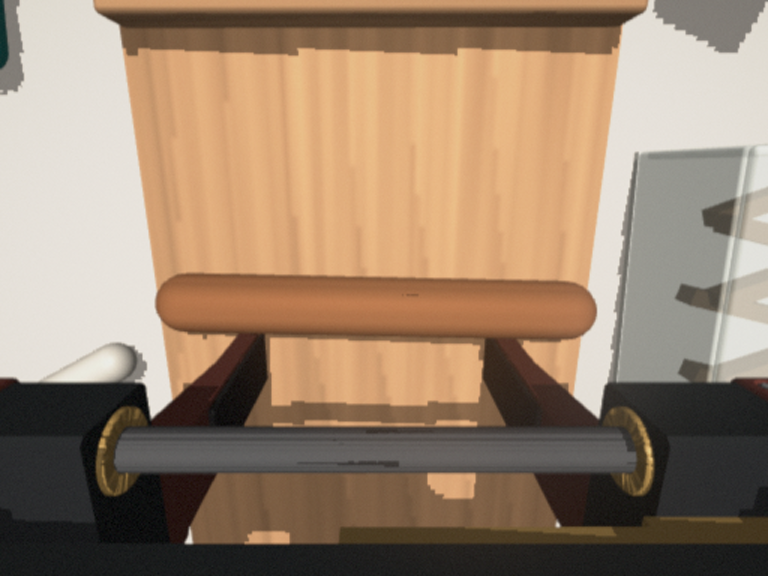

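The bar rolls ahead of the fingers (its surface marks have turned) and the rail runs level at the top, row≈25. Continuing.

>>> jog_arm:
  commands:
    - [[0,0,0],[-0.1,3,0],0]
    - [[0,0,0],[-0.1,3,0],0]
    - [[0,0,0],[-0.1,3,0],0]
    - [[0,0,0],[-0.1,3,0],0]
    - [[0,0,0],[-0.1,3,0],0]
    - [[0,0,0],[-0.1,3,0],0]
    - [[0,0,0],[-0.1,3,0],0]
    - [[0,0,0],[-0.1,3,0],0]
    - [[0,0,0],[-0.1,3,0],0]
    - [[0,0,0],[-0.1,3,0],0]
    - [[0,0,0],[-0.1,3,0],0]
    - [[0,0,0],[-0.1,3,0],0]

```text
time: 13.33
ee_pos: [0.5851, 0.2082, 0.0737]
tool_rot: [[0.0, 0.999, 0.039], [0.0, 0.039, -0.999], [-1.0, 0.0, -0.0]]
wrist_force: [0.6, 0.6, 0.3]
opening: 0.0881
```

>>> jog_arm:
  commands:
    - [[0,0,0],[-0.1,3,0],0]
    - [[0,0,0],[-0.1,3,0],0]
    - [[0,0,0],[-0.1,3,0],0]
    - [[0,0,0],[-0.1,3,0],0]
    - [[0,0,0],[-0.1,3,0],0]
    - [[0,0,0],[-0.1,3,0],0]
    - [[0,0,0],[-0.1,3,0],0]
    - [[0,0,0],[-0.1,3,0],0]
    - [[0,0,0],[-0.1,3,0],0]
    - [[0,0,0],[-0.1,2,0],0]
    - [[0,0,0],[0,2,0],0]
    - [[0,0,0],[0,1,0],0]

```text
time: 14.33
ee_pos: [0.5841, 0.2403, 0.0736]
tool_rot: [[0.0, 0.999, 0.039], [0.0, 0.039, -0.999], [-1.0, 0.0, -0.0]]
wrist_force: [-0.1, -0.0, -0.5]
opening: 0.0876
```

```bash
python3 - <<'E'
from h import *
np.set_printoptions(precision=4,suppress=True)
o=get_obs();print(o['ee_pos'],o['tool_rot'][:,1],o['wrist_force'])
im=imaging.camera('wrist');save('w8',im)
E
```

```text
[0.5841 0.2403 0.0736] [0.9992 0.0393 0.0001] [-0.0567 -0.0022 -0.5232]
```

View pics/w8.png

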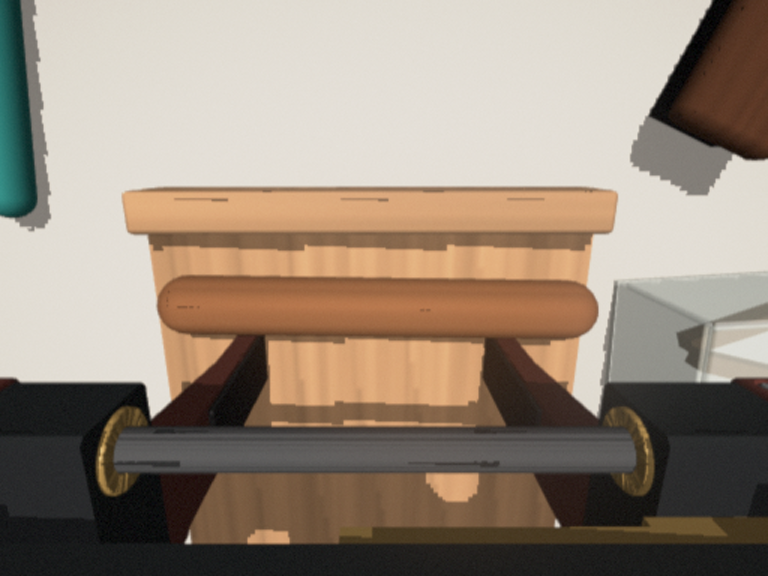

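The bar (rows 278–335) is still short of the rail (row 232) by perhaps 17 mm. I'll push on slowly and watch the force.

>>> jog_arm:
  commands:
    - [[0,0,0],[-0.1,2,0],0]
    - [[0,0,0],[-0.1,2,0],0]
    - [[0,0,0],[-0.1,2,0],0]
    - [[0,0,0],[-0.1,2,0],0]
    - [[0,0,0],[-0.1,2,0],0]
    - [[0,0,0],[0,2,0],0]
    - [[0,0,0],[0,1,0],0]
    - [[0,0,0],[0,1,0],0]
    - [[0,0,0],[0,0,0],0]

```text
time: 15.13
ee_pos: [0.5836, 0.2542, 0.0736]
tool_rot: [[0.0, 0.999, 0.039], [0.0, 0.039, -0.999], [-1.0, 0.0, -0.0]]
wrist_force: [0.7, 0.5, -0.4]
opening: 0.0878
```

```bash
python3 - <<'E'
from h import *
np.set_printoptions(precision=4,suppress=True)
o=get_obs();print(o['ee_pos'],o['tool_rot'][:,1],o['wrist_force'])
im=imaging.camera('wrist');save('w9',im)
E
```

```text
[0.5836 0.2542 0.0736] [0.9992 0.0393 0.    ] [ 0.7477  0.4936 -0.3607]
```

View pics/w9.png

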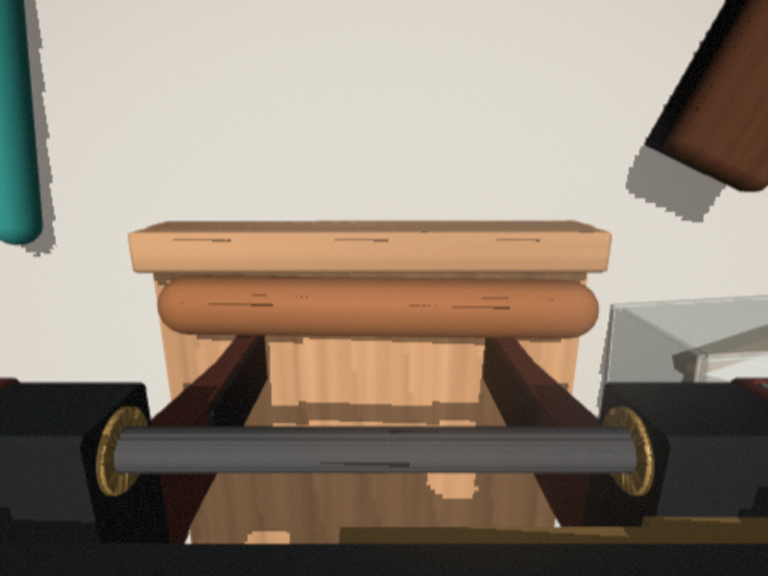

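Still a few mm to go, with no contact force yet. Now 1 mm steps.

>>> jog_arm:
  commands:
    - [[0,0,0],[0,1,0],0]
    - [[0,0,0],[0,1,0],0]
    - [[0,0,0],[0,1,0],0]
    - [[0,0,0],[0,0,0],0]

```text
time: 15.52
ee_pos: [0.5836, 0.2572, 0.0737]
tool_rot: [[0.0, 0.999, 0.039], [0.0, 0.039, -0.999], [-1.0, 0.0, -0.0]]
wrist_force: [-0.5, 0.0, -0.1]
opening: 0.0881
```

>>> jog_arm:
  commands:
    - [[0,0,0],[0,1,0],0]
    - [[0,0,0],[0,0,0],0]

```text
time: 15.68
ee_pos: [0.5836, 0.2577, 0.0736]
tool_rot: [[0.0, 0.999, 0.039], [-0.0, 0.039, -0.999], [-1.0, 0.0, 0.0]]
wrist_force: [-0.0, -1.0, 0.2]
opening: 0.088
```

```bash
python3 - <<'E'
from h import *
np.set_printoptions(precision=4,suppress=True)
o=get_obs();print(o['ee_pos'],o['tool_rot'][:,1],o['wrist_force'],o['ft_torque'])
im=imaging.camera('wrist');save('w10',im)
E
```

```text
[0.5836 0.2577 0.0736] [0.9992 0.0391 0.    ] [-0.0428 -0.9798  0.2225] [-0.1892  0.      0.0231]
```

View pics/w10.png

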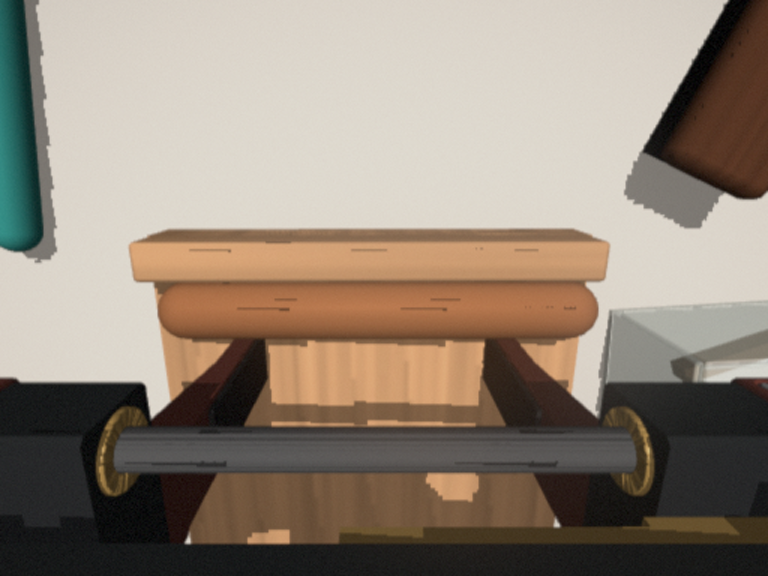

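>>> jog_arm:
  commands:
    - [[0,0,0],[0,0.5,0],0]
    - [[0,0,0],[0,0,0],0]

```text
time: 15.9
ee_pos: [0.5837, 0.2577, 0.0736]
tool_rot: [[-0.0, 0.999, 0.039], [-0.001, 0.039, -0.999], [-1.0, -0.0, 0.001]]
wrist_force: [0.1, -3.6, 1.3]
opening: 0.0877
```

>>> jog_arm:
  commands:
    - [[0,0,0],[0,0.5,0],0]
    - [[0,0,0],[0,0,0],0]

```text
time: 16.07
ee_pos: [0.5836, 0.2578, 0.0736]
tool_rot: [[-0.0, 0.999, 0.039], [-0.001, 0.039, -0.999], [-1.0, -0.0, 0.001]]
wrist_force: [-0.5, -5.1, 1.6]
opening: 0.0879
```

```bash
python3 - <<'E'
from h import *
np.set_printoptions(precision=4,suppress=True)
o=get_obs();print(o['ee_pos'],o['tool_rot'][:,1],o['wrist_force'],o['ft_torque'])
E
```

```text
[0.5836 0.2578 0.0736] [ 0.9993  0.0385 -0.0003] [-0.5278 -5.1109  1.592 ] [-1.2174  0.1479  0.2577]
```

Firm contact at 5 N, but the moment suggests it is mostly the left finger. I'll turn the tool slightly to load both fingers.

>>> jog_arm:
  commands:
    - [[0,0,0.008],[0,0,0],0]
    - [[0,0,0.007],[0,0,0],0]
    - [[0,0,0],[0,0,0],0]

```text
time: 16.32
ee_pos: [0.5838, 0.2574, 0.0736]
tool_rot: [[-0.0, 0.999, 0.052], [-0.001, 0.052, -0.999], [-1.0, -0.0, 0.001]]
wrist_force: [0.6, -6.0, 0.8]
opening: 0.0878
```

```bash
python3 - <<'E'
from h import *
np.set_printoptions(precision=4,suppress=True)
o=get_obs();print(o['ee_pos'],o['tool_rot'][:,1],o['wrist_force'],o['ft_torque'])
E
```

```text
[0.5838 0.2574 0.0736] [ 0.9986  0.0525 -0.0001] [ 0.6294 -5.9619  0.8494] [-1.3517  0.0096 -0.2658]
```

The load moved to the right finger at 3.0°, so the bar bears on the rail at about 2.6° and is parallel to it. Backing off gently, then up.

>>> jog_arm:
  commands:
    - [[0,0,-0.007],[0,-0.5,0],0]
    - [[0,0,0],[0,-0.5,0],0]
    - [[0,0,0],[0,-1,0],0]
    - [[0,0,0],[0,-2,0],0]
    - [[0,0,0],[0,-4,0],0]
    - [[0,0,0],[0,-8,0],0]
    - [[0,0,0],[0,-12,0],0]
    - [[0,0,0],[0,-12,10],0]
    - [[0,0,0],[0,-12,20],0]
    - [[0,0,0],[0,-12,25],0]
    - [[0,0,0],[0,-12,25],0]
    - [[0,0,0],[0,-12,20],0]

```text
time: 17.32
ee_pos: [0.5841, 0.1685, 0.1763]
tool_rot: [[0.002, 0.999, 0.045], [0.0, 0.045, -0.999], [-1.0, 0.002, -0.0]]
wrist_force: [0.4, 0.3, 1.0]
opening: 0.0883
```

>>> jog_arm:
  commands:
    - [[0,0,0],[-20,-15,10],0]
    - [[0,0,0],[-30,-25,10],0]
    - [[0,0,0],[-30,-25,10],0]
    - [[0,0,0],[-30,-25,10],0]
    - [[0,0,0],[-30,-25,5],0]
    - [[0,0,0],[-20,-15,0],0]
    - [[0,0,0],[0,0,0],0]
    - [[0,0,0],[0,0,0],0]
    - [[0,0,0],[0,0,0],0]
    - [[0,0,0],[0,0,0],0]
    - [[0,0,0],[0,0,0],0]
    - [[0,0,0],[0,0,0],0]

```text
time: 18.32
ee_pos: [0.424, 0.0411, 0.2184]
tool_rot: [[-0.0, 0.999, 0.047], [-0.001, 0.047, -0.999], [-1.0, -0.0, 0.001]]
wrist_force: [0.7, -0.7, -0.7]
opening: 0.0877
```

```bash
python3 - <<'E'
from h import *
o=get_obs();print(o['ee_pos'],o['wrist_force'],o['time'])
ims=[]
for c in ['top','scene','wrist']:
    im=imaging.camera(c);np.save(c+'9',im)
    if c!='wrist': ims.append(im)
save('fin',np.vstack([np.hstack(ims)]),0.78)
im=np.load('top9.npy');save('fint',im[90:205,110:240],5)
save('finw',np.load('wrist9.npy'),1)
E
```

```text
[0.4240067  0.04114616 0.21839282] [ 0.65466385 -0.6975257  -0.6524588 ] 18.3167
```

View pics/fin.png

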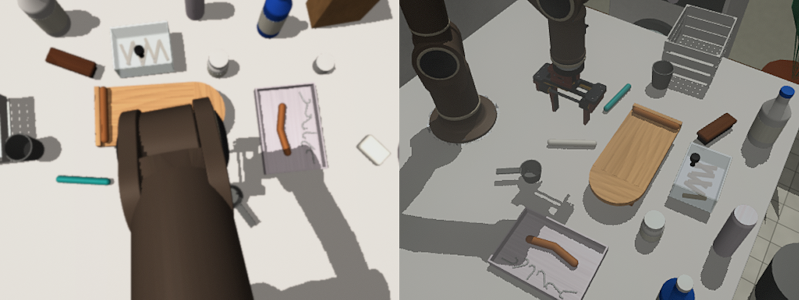

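View pics/fint.png

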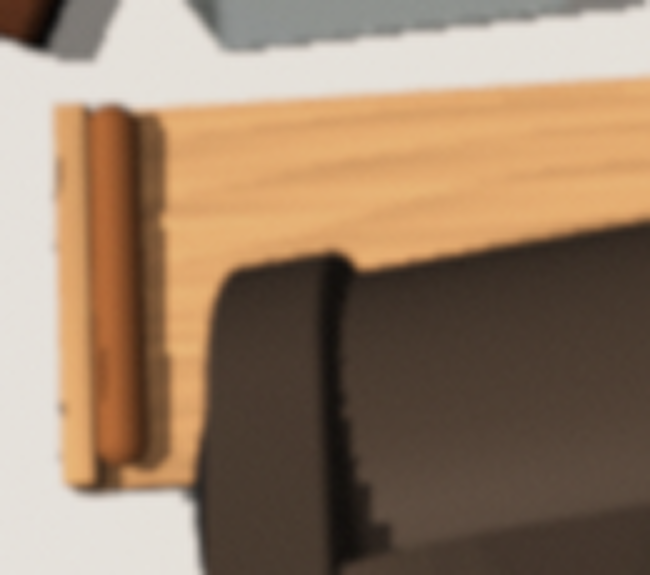

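View pics/finw.png

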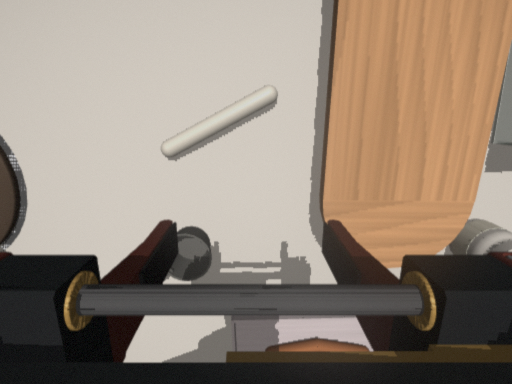

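The top crop shows the straight bar flush along the rail with its whole length on the board. The bent bar lies inside the tray, and the arm is clear of everything. Handing in.

```bash
python3 -c "
from h import *
print(order.hand_in())"
```

```text
the job is handed in; nothing more can be done
None
```

I handed the job in with both bars placed and released, in the order asked. The last look was at about 18.3 s.

- **Bent bar:** I gripped it at its bend, lifted it off the board and laid it in the free half of the hook tray, clear of the hooks.
- **Straight bar:** I turned the jaws along the bar and rolled it to the rail with both open fingers, never lifting it. It met the rail at about 5–6 N. Turning the tool from 2.2° to 3.0° moved the load from the left finger to the right one. That puts the bar on the rail at about 2.6°, close to the 2.5° I measured for the rail.

**Last checks:** The final top and scene pictures show the straight bar flush and parallel against the rail. The bent bar is flat in the tray and the look-alikes have not moved. The gripper was clear at 0.218 m height, with wrist forces under 1 N. No checks failed. The wrist and top cameras differed by about 3 mm on where the bent bar lay, which did not matter for the grasp.

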